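# Gather one specimen's slide cases and pot into the tray

### The arm

A 7-joint arm with a two-finger parallel gripper is mounted at the origin on the work surface. World frame = base frame: x ahead of the robot, y to its left, z up, the work surface at z = 0. Lengths are in m, angles in rad, forces in N, time in s.
With the tool pointing down it reaches from about 0.425 to 0.825 m from the base axis. Payload 3.6 kg.
Tool frame: the origin (TCP) lies where the fingers leave the gripper's body, on its centre line; the fingertips stand 73 mm ahead of it and the grasp point (between the pads) lies 54 mm ahead of it; x points along the fingers, y is the direction in which the jaws open and shut, and the axes are right-handed (so a half turn about x gives the same grasp; the last joint's range is limited). The gripper opens to 85 mm and grips with 20 to 120 N. Pads are 22 mm wide; open, the fingers measure 114 mm over their backs; the gripper's body (76 mm by 85 mm) begins 54 mm behind the grasp point. The pads swing forward as they close: fully open they stand 13 mm farther back than shut.
Start: joints at [-1.26, 0.615, -0.013, 1.423, 0.008, 1.103, -0.04], TCP at [0.215, 0.613, 0.304] pointing down, gripper open.
Joint ranges: [-3.12, 3.12], [-0.3, 2.06], [-1.34, 1.32], [0.26, 2.42], [-1.36, 4.5], [0.01, 1.98], [-2.84, 2.84]. Speed limits (rad/s): [2.79, 2.79, 3.14, 3.14, 3.14, 3.14, 3.14].

### API

Orientations are given as a unit quaternion [x, y, z, w].
In Python, from station import arm, snapshot, camera_info, ticket gives the robot as it stands. Calls block until the motion is done:
- arm.movep(position, orientation): joint-space move of the TCP to a pose.
- arm.line_to(position, velocity=0.15, ori=None): straight line of the TCP; ori=None keeps the orientation; velocity is the mean speed in m/s.
- arm.move_j(angles): joint-space move.
- arm.move_gripper(opening, effort=None): opening from 0.0 (shut) to 1.0 (fully open); effort is the grip in N (None keeps the last); returns when the fingers have stopped.
- arm.pause(seconds).
- arm.ik(position, orientation): joint angles nearest the present ones, or None.
- snapshot(name): name is "scene" or "top"; returns the picture (384x512x3 uint8, blue, green, red); there is no depth.
- camera_info(name): a dict with "fx", "fy", "cx", "cy" (pixels), "R" (3x3) and "t" (3): a world point X has camera coordinates R X + t. Camera axes: x right, y down, z forward; pixel columns grow to the right and rows downward; lengths in m; the calibration is good to about 2 mm. A picture is of the moment at which its call begins. camera_info takes no time and is no camera call.
A pose or a line that the arm cannot do raises arm.MotionError and nothing moves.
- ticket.finish_job(): hands the job in, once; it reports no verdict.
Readings, each from a call of its own:
- arm.read_time(): time.
- arm.read_joint_positions(): joint angles.
- arm.read_dq(): joint speeds.
- arm.read_effort(): joint torques, N m.
- arm.read_tool_pos(): TCP position.
- arm.read_eef_rot(): TCP orientation.
- arm.read_ft_force(): force on the tool from outside, world axes, zero at the start.
- arm.read_wrist_torque(): the same for the moment, N m.
- arm.read_opening(): opening from 0.0 (shut) to 1.0 (fully open).
Only numpy, scipy, OpenCV 4.12 (cv2) and the standard library are available. Lean on these libraries where they do the work, as an engineer would, in place of code of your own. Each camera call takes 0.05 s, during which the arm holds its last target. There are 200 camera calls.

### The job

Gather everything marked pink into the aluminium tray: stack the three pink-labelled slide cases on the green mat, largest first and smallest on top, lengthwise along the mat, each one centred on the one below and squared up with it so that nothing overhangs, and stand the pink-lidded pot upright on the middle of the yellow disc. Set everything down gently without dropping it, and leave the blue-marked cases and pot where they are.

Things in the scene. Friction and masses are not known exactly. Their poses are not given: they have to be found in the camera images.
- tray: Open aluminium tray fixed to the bench, 150 (its x) x 340 (its y) mm, walls 18 mm high and 4 mm thick, floor 4 mm thick. Origin: centre of its underside, on the bench; its sides run along x and y. It holds the green mat and the yellow disc, one in each half (either way round).
- mat: Dark green rectangular mat fixed on the tray floor, 90 (its x) x 140 (its y) x 2 mm, level; the place of the stack. Origin: centre of its underside, so its top is 2 mm higher (6 mm above the bench).
- coaster: Yellow round disc fixed on the tray floor, 66 mm diameter, 2 mm thick, the place of the pot. Origin: centre of its underside, so its top is 2 mm higher (6 mm above the bench).
- pink_large_mid (a point): Large slide case with a pink label on its lid: closed flat box, charcoal below and grey above, 70 mm wide (its x) x 124 mm long (its y) x 34 mm high (its z), loose, rigid, lying flat. This point is its centre, 17 mm above its underside; z up. Its two ends count as alike. Grasp it across its 70 mm width.
- pink_medium_mid (a point): Medium slide case with a pink label on its lid: closed flat box, charcoal below and grey above, 46 mm wide (its x) x 98 mm long (its y) x 32 mm high (its z), loose, rigid, lying flat. This point is its centre, 16 mm above its underside; z up. Its two ends count as alike. Grasp it across its 46 mm width.
- pink_small_mid (a point): Small slide case with a pink label on its lid: closed flat box, charcoal below and grey above, 24 mm wide (its x) x 78 mm long (its y) x 30 mm high (its z), loose, rigid, lying flat. This point is its centre, 15 mm above its underside; z up. Its two ends count as alike. Grasp it across its 24 mm width.
- pink_pot_mid (a point): Closed specimen pot, white with a pink lid, round, upright, 44 mm diameter over the lid (43 mm body), 62 mm high (lid is the top 16 mm), loose. This point is its centre, 31 mm above its underside; z up.
- blue_medium_mid (a point): Medium slide case with a blue label on its lid: closed flat box, charcoal below and grey above, 46 mm wide (its x) x 98 mm long (its y) x 32 mm high (its z), loose, rigid, lying flat. This point is its centre, 16 mm above its underside; z up. Its two ends count as alike. Grasp it across its 46 mm width. Not to be moved.
- blue_small_mid (a point): Small slide case with a blue label on its lid: closed flat box, charcoal below and grey above, 24 mm wide (its x) x 78 mm long (its y) x 30 mm high (its z), loose, rigid, lying flat. This point is its centre, 15 mm above its underside; z up. Its two ends count as alike. Grasp it across its 24 mm width. Not to be moved.
- blue_pot_mid (a point): Closed specimen pot, white with a blue lid, round, upright, 44 mm diameter over the lid (43 mm body), 62 mm high (lid is the top 16 mm), loose. This point is its centre, 31 mm above its underside; z up. Not to be moved.

How it is judged:
By the outcome, as a careful person would: the job done as asked, in the order asked, and still so for the second after the job is handed in, with the robot touching nothing.
It also fails if it takes over 101 s, if anything falls off the work surface, if the arm or the gripper's body presses on something with over 40 N, if the wrist force passes 120 N, or if a joint passes its speed limit or range.

## Working session

There is one attempt and no reset: what is moved stays moved. The work goes in short steps, each a Python script; the robot and the scene stay as the last script left them, time stands still between calls to the robot, and variables do not carry over. Pictures are saved under pics/ and viewed, about 12 in all and at most 16, crops included, and the job is handed in when it is done.

```bash
mkdir -p pics; ls
python3 - <<'E'
from station import arm, snapshot, camera_info
import cv2,numpy as np
for n in("scene","top"):
    im=snapshot(n);cv2.imwrite(f"pics/{n}0.png",im);c=camera_info(n)
    print(n,{k:np.round(v,4).tolist() for k,v in c.items()})
a=cv2.imread("pics/top0.png");cv2.imwrite("pics/top0b.png",cv2.resize(a,(800,600)))
print(arm.read_tool_pos(),arm.read_eef_rot(),arm.read_time())
E
```

```text
pics
scene {'fx': 371.9534, 'fy': 371.9534, 'cx': 259.2032, 'cy': 189.8832, 'R': [[-0.7505, 0.6604, -0.0232], [0.4243, 0.4547, -0.7831], [-0.5066, -0.5976, -0.6215]], 't': [0.4018, -0.2108, 1.3478]}
top {'fx': 456.517, 'fy': 456.517, 'cx': 252.8429, 'cy': 196.0589, 'R': [[-0.1138, -0.9935, -0.0033], [-0.971, 0.112, -0.2114], [0.2104, -0.0208, -0.9774]], 't': [0.0826, 0.5224, 1.2657]}
[0.21520705 0.61278895 0.30285876] [ 0.11801272  0.6971769  -0.11962982  0.69692616] 0.1
```

View pics/top0b.png

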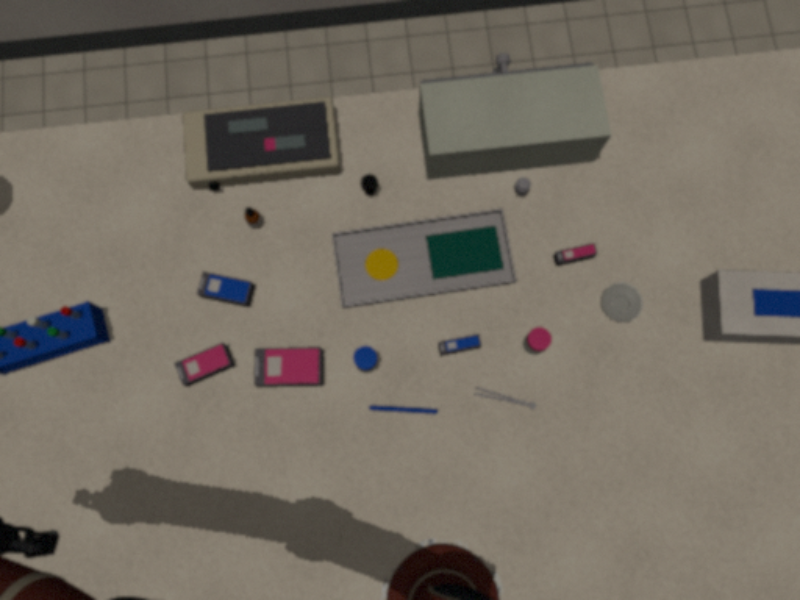

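View pics/scene0.png

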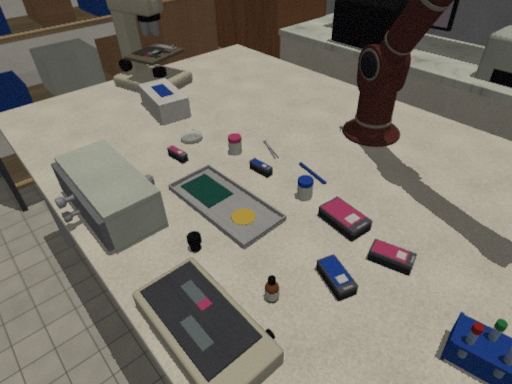

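The top view (800x600 scale) shows pink large at (289,367), pink medium at (205,364), pink small at (575,254) and the pink pot at (539,340). The tray runs about (335–513, 212–305), with the mat at (465,252) and the disc at (382,264). The scene view agrees with this. Next I'll measure with masks.

```bash
cat > v.py <<'E'
from station import arm, snapshot, camera_info
import cv2,numpy as np
def cast(n,px,z):
    c=camera_info(n);R=np.array(c["R"]);t=np.array(c["t"])
    px=np.atleast_2d(px).astype(float)
    d=np.c_[(px[:,0]-c["cx"])/c["fx"],(px[:,1]-c["cy"])/c["fy"],np.ones(len(px))]@R
    o=-R.T@t
    return (o+d*((z-o[2])/d[:,2])[:,None])[:,:2]
def proj(n,X):
    c=camera_info(n);p=np.atleast_2d(X)@np.array(c["R"]).T+np.array(c["t"])
    return np.c_[p[:,0]/p[:,2]*c["fx"]+c["cx"],p[:,1]/p[:,2]*c["fy"]+c["cy"]]
def avg(n,k=6): return np.mean([snapshot(n).astype(np.float32) for _ in range(k)],0).clip(0,255).astype(np.uint8)
def masks(im):
    h=cv2.cvtColor(im,cv2.COLOR_BGR2HSV)
    f=lambda lo,hi:cv2.inRange(h,lo,hi)
    return dict(pink=f((155,110,70),(178,255,255)),blue=f((100,110,50),(125,255,255)),
      green=f((65,100,25),(95,255,255)),yellow=f((20,130,80),(35,255,255)))
def rect(P):
    """min-area rect in world mm: centre, sizes (short,long), yaw of the long side"""
    (c,(w,h),a)=cv2.minAreaRect((P*1000).astype(np.float32))
    if w>h: w,h=h,w
    else: a+=90
    return np.round(c,1).tolist(),round(w,1),round(h,1),round((a+90)%180-90,1)
def blobs(n,im,zs,amin=25):
    for k,m in masks(im).items():
        cs,_=cv2.findContours(m,cv2.RETR_EXTERNAL,cv2.CHAIN_APPROX_NONE)
        for c in cs:
            if cv2.contourArea(c)<amin: continue
            print(n,k,int(cv2.contourArea(c)),"px",np.round(c[:,0].mean(0),1),[(z,)+rect(cast(n,c[:,0],z)) for z in zs[k]])
E
python3 - <<'E'
from v import *
zs=dict(pink=(.034,.032,.030,.062),blue=(.032,.030,.062),green=(.006,),yellow=(.006,))
for n in("top","scene"):
    im=avg(n);cv2.imwrite(f"pics/{n}1.png",im);blobs(n,im,zs)
im=cv2.imread("pics/top1.png")
def crop(cx,cy): return cv2.resize(im[cy-30:cy+30,cx-40:cx+40],(400,300),interpolation=cv2.INTER_NEAREST)
cv2.imwrite("pics/c1.png",np.vstack([np.hstack([crop(185,235),crop(131,233)]),np.hstack([crop(368,163),crop(270,165)])]))
E
```

```text
top pink 735 px [186.2 234.2] [(0.034, [443.8, 226.2], 64.0, 101.8, 83.4), (0.032, [444.1, 226.5], 64.1, 101.9, 83.4), (0.03, [444.4, 226.8], 64.2, 102.1, 83.4), (0.062, [439.7, 222.5], 62.6, 99.6, 83.4)]
top pink 279 px [129.2 232.5] [(0.034, [468.3, 383.2], 42.2, 80.3, -72.7), (0.032, [468.6, 383.7], 42.3, 80.5, -72.7), (0.03, [468.9, 384.3], 42.3, 80.6, -72.7), (0.062, [463.6, 376.1], 41.3, 78.6, -72.7)]
top pink 153 px [344.7 216.8] [(0.034, [441.2, -237.1], 38.6, 42.4, -52.5), (0.032, [441.5, -237.6], 38.7, 42.5, -52.5), (0.03, [441.8, -238.0], 38.7, 42.6, -52.5), (0.062, [437.2, -231.0], 37.8, 41.5, -52.5)]
top pink 70 px [372.9 160.7] [(0.034, [599.8, -348.2], 18.6, 44.2, -82.2), (0.032, [600.4, -348.9], 18.6, 44.3, -82.2), (0.03, [600.9, -349.5], 18.6, 44.3, -82.2), (0.062, [592.4, -339.8], 18.2, 43.3, -82.2)]
top pink 46 px [172.1  91.8] [(0.034, [889.7, 233.3], 18.6, 27.2, -4.5), (0.032, [890.6, 233.5], 18.6, 27.2, -4.5), (0.03, [891.6, 233.8], 18.7, 27.3, -4.5), (0.062, [876.0, 229.3], 18.2, 26.6, -4.5)]
top blue 38 px [257.8 261.7] [(0.032, [341.0, 29.2], 5.5, 114.7, 79.9
[... 2954 characters left out ...]
855.8, -1293.0], 117.7, 478.9, 77.5), (0.03, [855.1, -1299.0], 118.1, 480.4, 77.5), (0.062, [865.8, -1204.0], 112.3, 456.8, 77.5)]
scene blue 130 px [ 2.8 22.6] [(0.032, [578.7, -2686.7], 57.0, 844.1, 77.5), (0.03, [577.2, -2696.9], 57.1, 846.7, 77.5), (0.062, [601.6, -2533.3], 54.3, 805.2, 77.5)]
scene blue 341 px [93.9  6.2] [(0.032, [-23.5, -2590.2], 209.3, 627.8, 70.7), (0.03, [-26.9, -2600.1], 210.0, 629.7, 70.7), (0.062, [27.2, -2441.3], 199.7, 598.8, 70.7)]
scene green 81 px [500.4 324.8] [(0.006, [457.7, 632.9], 15.7, 27.8, 4.5)]
scene green 794 px [206.5 190.2] [(0.006, [636.3, -122.1], 86.8, 137.2, -88.0)]
scene yellow 265 px [242.9 216.4] [(0.006, [630.4, 41.8], 59.6, 60.0, 49.3)]
```

View pics/c1.png

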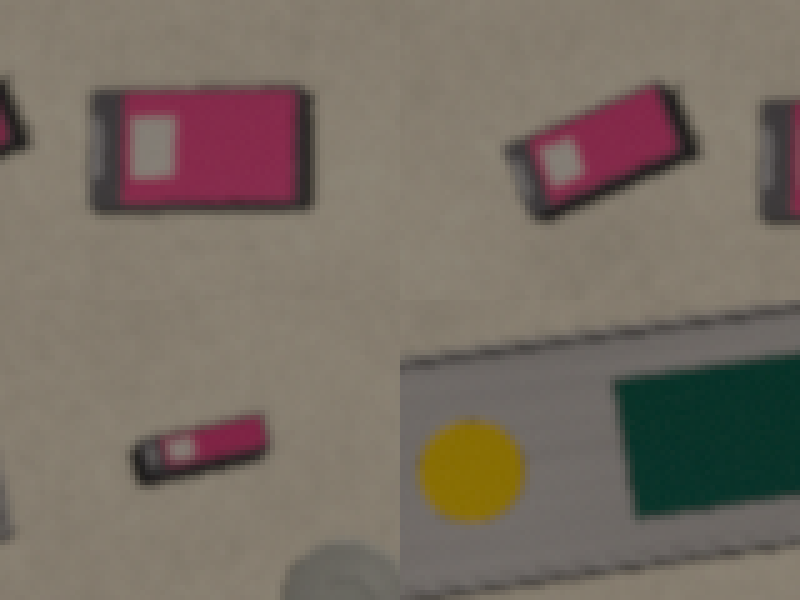

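The crops show the label is offset along each lid, with the clasp at the left (+y) end. I need the full case outlines, so I'll take silhouette extents along each axis, casting the far edge at lid height and the near edge at bench height.

```bash
cat >> v.py <<'E'
def sil(n,im,c0,yaw,h,L,W,thr=28,dbg=None):
    """silhouette extents of a case near world c0 (m), long axis yaw (deg) -> centre, length, width"""
    p=proj(n,[*c0,h])[0];s=34;x0,y0=int(p[0])-s,int(p[1])-s
    sub=im[y0:y0+2*s,x0:x0+2*s]
    lab=cv2.cvtColor(sub,cv2.COLOR_BGR2LAB).astype(float);bg=np.median(lab[lab[:,:,0]>np.percentile(lab[:,:,0],50)],0)
    m=(np.linalg.norm(lab-bg,axis=2)>thr).astype(np.uint8)
    k,l,st,ce=cv2.connectedComponentsWithStats(m)
    i=1+np.argmin(np.linalg.norm(ce[1:]-s,axis=1)+1e3*(st[1:,4]<25))
    c=max(cv2.findContours((l==i).astype(np.uint8),cv2.RETR_EXTERNAL,cv2.CHAIN_APPROX_NONE)[0],key=len)[:,0]+[x0,y0]
    if dbg: 
        q=im.copy();q[c[:,1],c[:,0]]=(0,255,255);cv2.imwrite(dbg,cv2.resize(q[y0:y0+2*s,x0:x0+2*s],None,fx=4,fy=4,interpolation=0))
    cam=camera_info(n);o=(-np.array(cam["R"]).T@np.array(cam["t"]))[:2]
    a=np.deg2rad(yaw);ax=np.array([[np.cos(a),np.sin(a)],[-np.sin(a),np.cos(a)]])
    res=[]
    for u in ax:
        far=1 if (np.array(c0)-o)@u>0 else -1
        e_far=(far*(cast(n,c,h)@u)).max()*far; e_near=(far*(cast(n,c,0)@u)).min()*far
        res.append(((e_far+e_near)/2,abs(e_far-e_near)))
    ctr=res[0][0]*ax[0]+res[1][0]*ax[1]
    return np.round(ctr*1e3,1),round(res[0][1]*1e3,1),round(res[1][1]*1e3,1)
E
python3 - <<'E'
from v import *
T=dict(large=((.445,.227),84,.034,.124,.070),med=((.471,.385),-72.7,.032,.098,.046),small=((.602,-.352),-82.2,.030,.078,.024))
for n in("top","scene"):
    im=cv2.imread(f"pics/{n}1.png")
    for k,(c,y,h,L,W) in T.items():
        for thr in(20,28,40): print(n,k,thr,*sil(n,im,c,y,h,L,W,thr,f"pics/d_{n}_{k}.png" if thr==28 else None))
q=[[cv2.imread(f"pics/d_{n}_{k}.png") for k in T] for n in("top","scene")]
cv2.imwrite("pics/d.png",cv2.resize(np.vstack([np.hstack(r) for r in q]),(798,532)))
# tray: edges of the mat from green mask
E
```

```text
top large 20 [444.9 231.7] 131.0 74.8
top large 28 [444.7 231.7] 125.3 70.2
top large 40 [444.7 231.7] 125.2 69.3
top med 20 [468.2 387.9] 103.5 49.1
top med 28 [468.2 387.5] 101.6 47.1
top med 40 [468.  387.8] 100.1 44.8
top small 20 [ 600.3 -335.5] 80.0 28.0
top small 28 [ 599.9 -335.5] 78.1 25.8
top small 40 [ 600.3 -335.4] 76.2 23.5
scene large 20 [448.7 234.6] 125.1 75.1
scene large 28 [449.  234.4] 124.7 73.4
scene large 40 [449.2 234.8] 122.7 72.1
scene med 20 [470.7 392.2] 98.9 49.5
scene med 28 [471.  392.3] 98.9 47.5
scene med 40 [470.9 392.8] 97.9 45.3
scene small 20 [ 603.6 -334.7] 80.3 29.4
scene small 28 [ 602.9 -334.7] 80.1 27.4
scene small 40 [ 603.8 -334.3] 75.5 25.6
```

View pics/d.png

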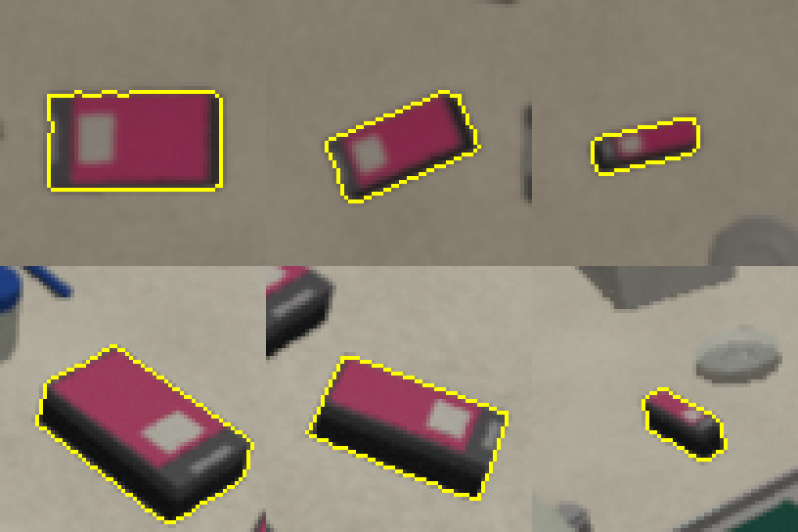

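The silhouettes are clean: lengths and widths match the nominal sizes, and the scene view reads about (+3,+3) mm relative to top everywhere, so I'll average the two. Now the pot position and an IK check, then pick the large case.

```bash
cat > m.py <<'E'
from v import *
from scipy.spatial.transform import Rotation as Ro
def q(yaw,flip=False):
    b=np.deg2rad(yaw-90+180*flip);c,s=np.cos(b),np.sin(b)   # jaws across the long axis
    return Ro.from_matrix(np.array([[0,c,s],[0,s,-c],[-1,0,0]])).as_quat()
def pick(xy,yaw,tcp_z,opening,flip,effort=50,up=.2):
    arm.move_gripper(opening)
    arm.movep([*xy,tcp_z+.07],q(yaw,flip)); arm.line_to([*xy,tcp_z],.1)
    arm.move_gripper(0.,effort); print("grip",arm.read_opening(),"t",arm.read_time())
    arm.line_to([*xy,up],.15); print("held",arm.read_opening(),arm.read_ft_force())
def place(xy,yaw,tcp_z,opening,flip,up=.2,above=.06):
    arm.movep([*xy,tcp_z+above],q(yaw,flip)); arm.line_to([*xy,tcp_z+.004],.1)
    arm.pause(.2); f0=arm.read_ft_force()[2]
    for k in range(1,14):
        arm.line_to([*xy,tcp_z+.004-.0005*k],.02)
        f=arm.read_ft_force()[2]-f0
        if f>1.5: break
    print("contact at",(.004-.0005*k)*1e3,"mm f",f)
    arm.move_gripper(opening); arm.pause(.2)
    arm.line_to([*xy,max(up,tcp_z+.05)],.12); print("t",arm.read_time(),arm.read_tool_pos(),arm.read_opening())
E
python3 - <<'E'
from m import *
for n in("top","scene"):
    im=cv2.imread(f"pics/{n}1.png");cam=camera_info(n);o=(-np.array(cam["R"]).T@np.array(cam["t"]))[:2]
    for col,c0 in(("pink",(.44,-.228)),("blue",(.443,.088))):
        p=proj(n,[*c0,.054])[0]
        cs=cv2.findContours(masks(im)[col],0,1)[0]
        c=min(cs,key=lambda c:np.linalg.norm(c[:,0].mean(0)-p))[:,0]
        u=np.array(c0)-o;u/=np.linalg.norm(u);v=np.array([-u[1],u[0]])
        a=(cast(n,c,.062)@u).max();b=(cast(n,c,.046)@u).min();e=cast(n,c,.056)@v
        print(n,col,np.round(1e3*((a+b)/2*u+(e.max()+e.min())/2*v),1),"size",round(1e3*(a-b),1),round(1e3*np.ptp(e),1))
for nm,xy,y in(("L",(.447,.2332),84),("M",(.4696,.39),107.3),("S",(.6018,-.335),97.8),("P",(.442,-.23),92),("mat",(.6345,-.1235),92.1),("cst",(.629,.04),92.1)):
    for fl in(0,1):
        for z in(.08,.25):
            r=arm.ik([*xy,z],q(y,fl)); print(nm,fl,z,None if r is None else np.round(r,2))
E
```

```text
top pink [ 438.3 -232.6] size 38.0 38.7
top blue [439.6  87.7] size 38.7 39.6
scene pink [ 440.7 -231.8] size 27.4 39.8
scene blue [443.9  90.6] size 31.5 39.2
L 0 0.08 [-0.65  0.75  0.19  2.04 -0.35  0.38 -0.29]
L 0 0.25 [-0.76  0.48  0.35  1.92 -0.22  0.79 -0.4 ]
L 1 0.08 [-0.3   0.77 -0.35  2.03  0.59  0.44  1.94]
L 1 0.25 [-0.22  0.49 -0.45  1.9   0.29  0.81  2.22]
M 0 0.08 [-0.8   0.84  0.12  1.73 -0.16  0.58 -0.28]
M 0 0.25 [-0.86  0.61  0.21  1.62 -0.15  0.93 -0.29]
M 1 0.08 [-0.43  0.89 -0.51  1.72  0.63  0.7   2.17]
M 1 0.25 [-0.39  0.67 -0.58  1.6   0.41  1.    2.35]
S 0 0.08 [ 0.34  0.94  0.25  1.49 -0.3   0.76  0.85]
S 0 0.25 [ 0.13  0.81  0.7   1.38 -0.54  1.14  1.03]
S 1 0.08 [-0.03  1.22  1.13  1.5  -1.16  1.19 -1.69]
S 1 0.25 [-0.02  0.97  1.13  1.38 -0.88  1.33 -1.87]
P 0 0.08 [ 0.44  0.74 -0.01  2.05  0.03  0.35  0.45]
P 0 0.25 [-0.1   0.56  0.82  1.94 -0.54  0.87  1.04]
P 1 0.08 [ 0.82  0.82 -0.6   2.04  0.89  0.56  2.76]
P 1 0.25 [-0.25  0.7   1.13  1.94 -0.76  1.01 -1.86]
mat 0 0.08 [ 0.03  0.88  0.22  1.63 -0.27  0.66  0.43]
mat 0 0.25 [-0.08  0.69  0.43  1.51 -0.32  1.01  0.47]
mat 1 0.08 [ 0.45  0.93 -0.53  1.61  0.62  0.77  2.83]
mat 1 0.25 [-0.39  0.92  1.13  1.52 -0.85  1.26 -2.24]
cst 0 0.08 [-0.25  0.87  0.26  1.68 -0.33  0.64  0.23]
cst 0 0.25 [-0.33  0.66  0.4   1.56 -0.29  0.98  0.2 ]
cst 1 0.08 [ 0.18  0.9  -0.48  1.66  0.58  0.72  2.58]
cst 1 0.25 [ 0.16  0.67 -0.44  1.54  0.32  1.    2.8 ]
```

Run:
```python
from m import *
pick((.447,.2332),84,.080,1.0,0,60)
place((.6345,-.1235),92.1,.086,1.0,0)
for n in("top","scene"): cv2.imwrite(f"pics/{n}2.png",avg(n,4))
a=cv2.imread("pics/top2.png")[100:250,100:400];cv2.imwrite("pics/top2b.png",cv2.resize(a,(800,400)))
```

```text
grip 0.8063421278621348 t 3.775
held 0.7999497763957949 [-0.08182688  0.39428575 -3.67852536]
contact at 1.0 mm f 2.2690332652995586
t 10.25 [ 0.63393627 -0.12329552  0.19903674] 0.9982272820034452
```

View pics/top2b.png

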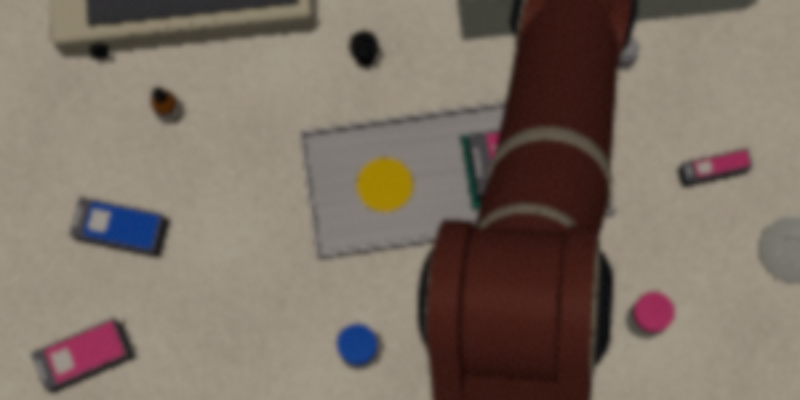

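View pics/scene2.png

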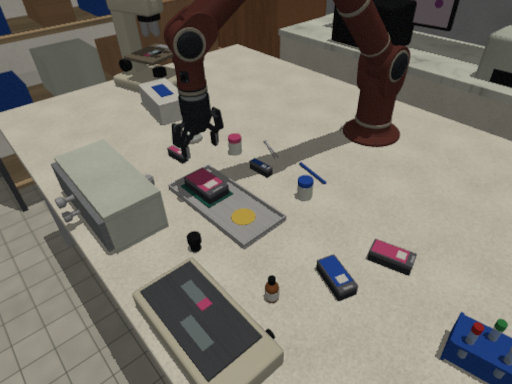

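The large case sits on the mat (scene view, about (207,185)) and the arm hides it in the top view. I'll pick the medium case and measure the large one from there before placing.

```bash
cat >> v.py <<'E'
def label(n,im,c0,z,amin=25):
    """pink label nearest c0, on plane z"""
    p=proj(n,[*c0,z])[0]
    cs=[c for c in cv2.findContours(masks(im)["pink"],0,1)[0] if cv2.contourArea(c)>amin]
    c=min(cs,key=lambda c:np.linalg.norm(c[:,0].mean(0)-p))
    return rect(cast(n,c[:,0],z))
E
python3 - <<'E'
from m import *
pick((.4696,.390),107.3,.083,.8,0,50,up=.22)
for n in("top","scene"):
    im=avg(n,5);cv2.imwrite(f"pics/{n}3.png",im)
    print(n,"large",label(n,im,(.634,-.125),.040,100))
print(arm.read_time())
q=[]
for n,s in(("top",(296,161)),("scene",(206,190))):
    a=cv2.imread(f"pics/{n}3.png")[s[1]-37:s[1]+38,s[0]-50:s[0]+50];q.append(cv2.resize(a,(400,300),interpolation=cv2.INTER_CUBIC))
cv2.imwrite("pics/c3.png",np.hstack(q))
E
```

```text
grip 0.5276323662477459 t 14.1
held 0.531760250607845 [-0.89145973 -0.32142752 -1.09826577]
top large ([631.8, -131.4], 66.3, 101.6, -87.3)
scene large ([634.8, -129.2], 63.6, 98.1, -88.2)
15.6667
```

View pics/c3.png

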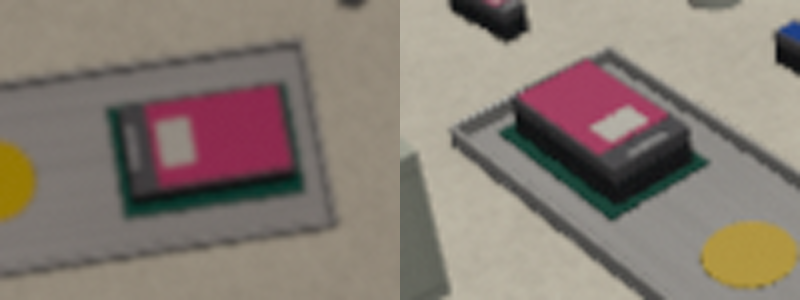

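The large case is centred on the mat within about 1 mm and squared to within 1° in both views. Placing the medium case next.

Run:
```python
from m import *
place((.6337,-.1237),92.1,.123,.8,0,up=.22)
pick((.6018,-.335),97.8,.087,.5,0,40,up=.25)
for n in("top","scene"):
    im=avg(n,5);cv2.imwrite(f"pics/{n}4.png",im)
    print(n,"med",label(n,im,(.634,-.125),.072,100))
print(arm.read_time())
q=[]
for n,s in(("top",(296,161)),("scene",(206,190))):
    a=cv2.imread(f"pics/{n}4.png")[s[1]-45:s[1]+30,s[0]-50:s[0]+50];q.append(cv2.resize(a,(400,300),interpolation=cv2.INTER_CUBIC))
cv2.imwrite("pics/c4.png",np.hstack(q))
```

```text
contact at 2.0 mm f 1.7087567026282717
t 21.025 [ 0.6331647  -0.1234404   0.21910984] 0.7965641414219139
grip 0.26959306719110565 t 23.4333
held 0.27215652701311516 [-0.20932004 -0.28484603 -1.66996268]
top med ([621.7, -126.8], 63.1, 98.3, -87.3)
scene med ([633.4, -127.9], 40.1, 78.5, -88.1)
25.1667
```

View pics/c4.png

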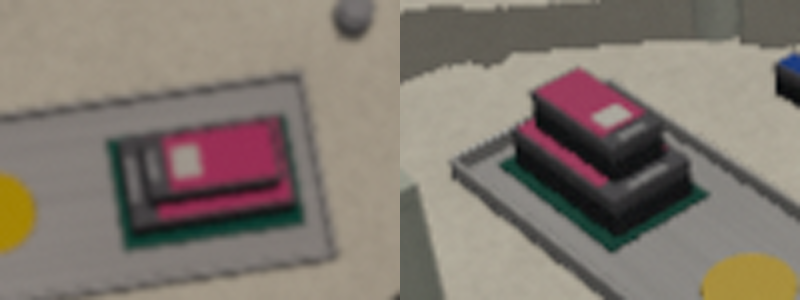

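Run:
```python
import cv2
cv2.imwrite("pics/s4.png",cv2.imread("pics/scene4.png"))
```

```text
(no output)
```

View pics/s4.png

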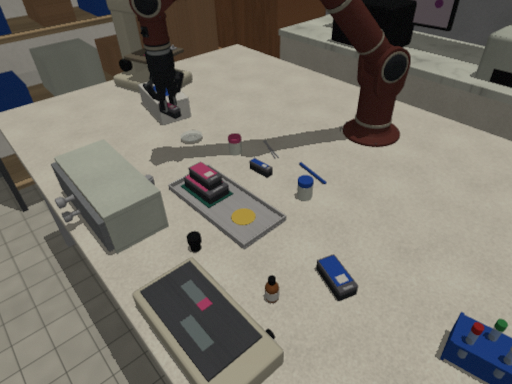

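Scene view: medium is centred on large within about 1.5 mm, and yaw matches (-88.1° against -88.2°). The small case is in the gripper, above (170,105). I'll place it, then pick up the pot and check.

```bash
sed -i 's/f>1.5: break/f>2.5: break/' m.py
python3 - <<'E'
from m import *
place((.6333,-.1237),92.1,.159,.5,0,up=.27)
pick((.4415,-.2295),92.1,.113,.8,0,35,up=.30)
for n in("top","scene"):
    im=avg(n,5);cv2.imwrite(f"pics/{n}5.png",im)
    print(n,"small",label(n,im,(.634,-.125),.102,20))
print(arm.read_time())
q=[]
for n,s in(("top",(296,161)),("scene",(206,180))):
    a=cv2.imread(f"pics/{n}5.png")[s[1]-45:s[1]+30,s[0]-50:s[0]+50];q.append(cv2.resize(a,(400,300),interpolation=cv2.INTER_CUBIC))
cv2.imwrite("pics/c5.png",np.hstack(q))
E
```

```text
contact at 0.5 mm f 6.899526110081203
t 30.2833 [ 0.63282209 -0.12344102  0.26904927] 0.5045957080535386
grip 0.4976962995363262 t 32.775
held 0.49916012238790636 [ 0.26934514 -0.07426349 -1.33292592]
top small ([612.4, -122.8], 60.1, 95.9, -87.6)
scene small ([634.0, -135.8], 17.0, 42.6, -88.4)
34.675
```

View pics/c5.png

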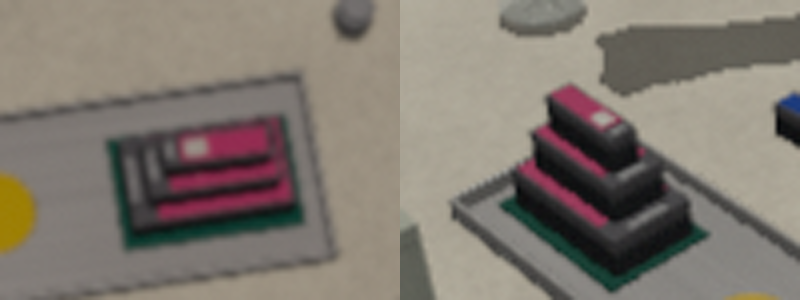

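View pics/scene5.png

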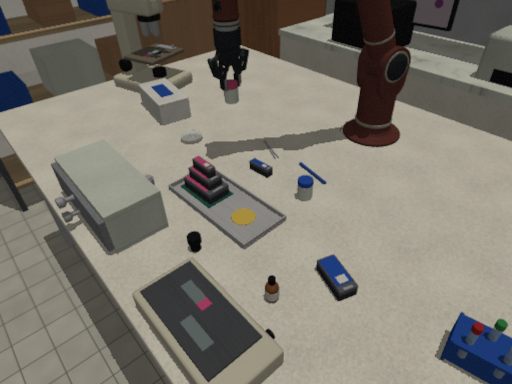

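The stack is nested and straight. Scene-view centres are large (634.8,-122.2), medium (633.2,-121.6) and small (634,-121.8) mm, with yaws within 0.3°. The pot is held upright, so I'll place it on the disc.

Run:
```python
from m import *
place((.6293,.040),92.1,.119,.8,0,up=.25,above=.15)
arm.move_j([-1.26,.615,-.013,1.423,.008,1.103,-.04])
for n in("top","scene"):
    im=avg(n,5);cv2.imwrite(f"pics/{n}6.png",im)
    for k in("yellow","green"):
        c=max(cv2.findContours(masks(im)[k],0,1)[0],key=cv2.contourArea);print(n,k,cv2.contourArea(c),rect(cast(n,c[:,0],.006)))
    print("potlid",label(n,im,(.629,.04),.068,20))
    a=cv2.imread(f"pics/{n}1.png");m0,m1=masks(a)["blue"],masks(im)["blue"]
print(arm.read_time())
q=[]
for n,s in(("top",(270,165)),("scene",(225,185))):
    a=cv2.imread(f"pics/{n}6.png")[s[1]-50:s[1]+60,s[0]-70:s[0]+70];q.append(cv2.resize(a,(400,314),interpolation=cv2.INTER_CUBIC))
cv2.imwrite("pics/c6.png",np.hstack(q))
```

```text
contact at 0.5 mm f 3.6391068862699236
t 41.2833 [0.62879035 0.04006781 0.24905236] 0.7965649262020355
top yellow 84.5 ([616.4, 42.2], 39.8, 63.0, 71.1)
top green 90.0 ([631.0, -124.9], 80.5, 133.2, -88.2)
potlid ([623.6, 35.9], 37.9, 42.4, -6.5)
scene yellow 92.0 ([634.4, 46.9], 48.3, 62.5, -33.3)
scene green 125.0 ([662.2, -103.7], 74.1, 154.9, -56.3)
potlid ([635.3, 46.7], 39.0, 52.5, 49.9)
44.3
```

View pics/c6.png

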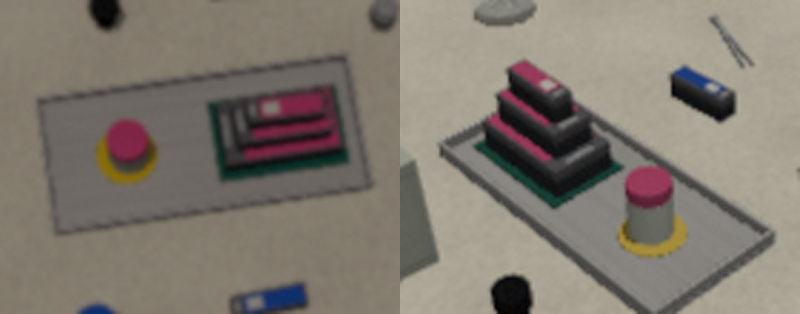

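View pics/top6.png

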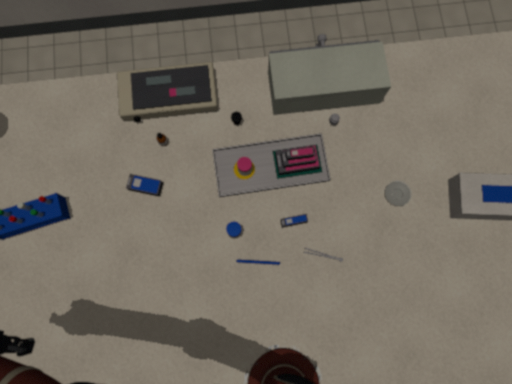

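The pot stands upright on the disc and the blue items look unmoved. One last numerical check of pot centring, stack lean and the blue items before handing in.

Run:
```python
from m import *
for n in("top","scene"):
    im=cv2.imread(f"pics/{n}6.png");im0=cv2.imread(f"pics/{n}1.png")
    cam=camera_info(n);o=(-np.array(cam["R"]).T@np.array(cam["t"]))[:2];c0=np.array([.629,.04])
    cs=[c for c in cv2.findContours(masks(im)["pink"],0,1)[0] if cv2.contourArea(c)>20]
    p=proj(n,[*c0,.066])[0];c=min(cs,key=lambda c:np.linalg.norm(c[:,0].mean(0)-p))[:,0]
    u=c0-o;u/=np.linalg.norm(u);v=np.array([-u[1],u[0]])
    a=(cast(n,c,.068)@u).max()-.0205;e=cast(n,c,.064)@v
    print(n,"pot",np.round(1e3*(a*u+(e.max()+e.min())/2*v),1))
    yc=max(cv2.findContours(masks(im0)["yellow"],0,1)[0],key=cv2.contourArea);print(" disc",rect(cast(n,yc[:,0],.006))[0])
    cb=lambda i:sorted([tuple(np.round(cv2.minEnclosingCircle(c)[0],1)) for c in cv2.findContours(masks(i)["blue"],0,1)[0] if 25<cv2.contourArea(c)<500])
    print(" blue before",[tuple(map(float,x)) for x in cb(im0)],"\n blue after",[tuple(map(float,x)) for x in cb(im)])
```

```text
top pot [624.8  36. ]
 disc [627.7, 38.3]
 blue before [(145.0, 184.0), (233.4, 228.9), (258.0, 261.5), (298.5, 219.0), (496.5, 194.0)] 
 blue after [(145.0, 184.0), (233.4, 228.9), (258.0, 261.5), (298.5, 219.0), (496.5, 194.0)]
scene pot [631.1  42.1]
 disc [630.4, 41.8]
 blue before [(2.6, 21.0), (93.5, 6.5), (162.0, 90.0), (257.0, 161.5), (304.9, 181.3), (312.5, 172.5), (335.5, 270.0)] 
 blue after [(2.6, 21.0), (93.5, 6.5), (162.0, 90.0), (257.0, 161.5), (304.9, 181.3), (312.5, 172.5), (335.5, 270.0)]
```

```bash
python3 -c "
from station import arm,ticket
ticket.finish_job();print(arm.read_time())"
```

```text
the job is handed in; nothing more can be done
the job is handed in; nothing more can be done
```

The job is done and handed in at about 44 s on the robot's clock. The large, medium and small pink cases are stacked on the green mat in that order, and the pink-lidded pot stands upright on the yellow disc.

**Last checks:**
- **Stack:** in the scene view the three cases are centred on each other within about 2 mm and squared within about 0.5°. I only measured the medium and small cases in the scene view. From the top camera I judged them by eye, because its colour masks merged the stacked labels.
- **Large case on the mat:** it sits within about 1.5 mm of the mat's centre in both views.
- **Pot:** it is about 1 mm off the disc's centre in the scene view and 3 to 4 mm off in the top view. The two cameras also differ from each other by about 3 mm throughout, so I worked with their average.
- **Blue items:** their pixel positions are the same before and after.
- **Setting down:** I lowered each piece in 0.5 mm steps until the wrist felt contact. The medium case was released on a light touch about 2 mm above its nominal height, so it may have settled by up to about 1 mm. The small case was pressed with about 7 N.

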